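Fetch the angle block from behind the brush pot and tin

ROBOT

A 6-joint arm with a two-finger parallel gripper is mounted at the origin on the work surface. World frame = base frame: x ahead of the robot, y to its left, z up, the work surface at z = 0. Lengths are in mm, angles in rad, forces in N, time in s.
With the tool pointing down it reaches from about 250 to 850 mm from the base axis. Payload 12.5 kg.
Tool frame: the origin (TCP) lies between the finger pads; the fingertips stand 19 mm ahead of it and the grasp point (between the pads) is the TCP; z points along the fingers, y is the line along which they close (so a half turn about z gives the same grasp; the last joint's range is limited). The gripper opens to 93 mm and grips with 3 to 60 N. Pads are 15 mm wide; open, the fingers measure 128 mm over their backs; the gripper's body (75 mm by 188 mm) begins 65 mm behind the grasp point.
Start: joints at [-1.301, 0.351, 1.652, -0, 1.139, -0.085], TCP at [191.09, -515.722, 237.633] pointing down, gripper open.
Joint ranges: [-2.75, 2.75], [-0.79, 2.1], [0.01, 2.65], [-1.57, 4.71], [0.07, 3.14], [-2.87, 2.87]. Speed limits (rad/s): [2.22, 2.22, 2.79, 3.14, 3.14, 3.14].

INTERFACE

Orientations are given as a rotation vector (axis times angle).
In Python, from plant import bot, optics gives the robot as it stands.
- The arm moves only by the shell command python3 -m creep 'ROWS' [FORCE]. ROWS is JSON, a list of rows, each a list of 3 entries, a list of its own where there are three numbers: the turn, a rotation vector about the tool's x, y, z scaled (see below), then the shift along the tool's x, y, z scaled (see below), then the closure, from 0 (fully open) to 1 (shut). In form: [[[wx, wy, wz], [dx, dy, dz], jaw], ...]. A call has 1 to 12 rows; each row shifts and turns the commanded pose from where the row before left it, along the tool's axes as they then stand; what a row does not reach is not made up. The controller multiplies each number of a shift by 100 mm and each number of a turn by 90 degrees. A row lasts 1/10 s, in which the tool goes at most 50 mm and 8.59 degrees, less where a joint would pass 70% of its speed; a pose out of reach is approached as far as the arm can. A call with a number of a shift or a turn outside -1 to 1 is refused whole. A call with a gripper value outside its range is refused whole. The fingers move at their own pace and stop on an object; FORCE is the grip in N (left out, the last holds). Time passes only in rows, so rows that do not move let the fingers close. It gives the time, the measured TCP pose, the force, the opening and the grip force at its end, in the units of the state.
- bot.state(): the state, without advancing time (a new reading comes with each control period).
- optics.get_image(name): name is "scene" or "top" or "wrist"; returns a dict with "frame" (420x560x3 uint8, red, green, blue), "z_map" (420x560 float32, mm along the optical axis (not along the pixel's ray), 0 where there is no reading), "fx", "fy", "cx", "cy" (pixels), "distortion" ([k1, k2, p1, p2, k3] as OpenCV has them; the pictures are not rectified), "pose" (4x4, takes a point from camera to world coordinates); the wrist camera has in their place "T_tool_cam" (4x4, takes a point from camera to tool coordinates, whose origin is the TCP and whose axes are the flange's). Camera axes: x right, y down, z forward; pixel columns grow to the right and rows downward; lengths in mm; the calibration is good to about 2 mm. A picture is of the moment at which its call begins: read the wrist's pose just before it.
- bot.hand_in(): hands the job in; it is judged then, once.
Trained networks look in a picture, given as the dict that the camera call returned (one of the last four; its "shot" number tells which), for a name from the list of things; names that differ only in an ending like _2 or _b are one class to them, and where a whole thing is asked for, a point or a joint stands for the part that bears it (a point fixed in the world has none). Each returns a list of dicts, best first, with "p" (0 to 1); they miss things now and then, are a little off and sometimes report something else, mostly with a low value. They report only what shows in the picture. A call takes as long as a camera call. They do not tell look-alikes from the thing itself.
- optics.boxes_of(picture, thing): "box" ([left, top, right, bottom] in pixels, round what is visible of it).
- optics.pinpoint(picture, thing): "uv" ([column, row] in pixels: a listed point, or the origin of a listed thing).
The state is a dict: "t": time; "qpos": joint angles; "qvel": joint speeds; "joint_torque": joint torques, N m; "eef_pos": TCP position; "tool_rot": TCP orientation; "contact_force": force on the tool from outside, world axes, zero at the start; "ft_torque": the same for the moment, N m; "gripper_width": finger opening in mm; "grip_force": force on a finger pad.
Only numpy, scipy, OpenCV 4.12 (cv2) and the standard library are available. Lean on these libraries where they do the work, as an engineer would, in place of code of your own. Each camera call takes 0.05 s, during which the arm holds its last target. There are 200 camera calls.

TASK

At the brush maker's bench, the cast angle block stands on the dark storage board behind the white brush pot and the square tin. First, leaving the block alone, move the pot and the tin to the bare wooden side board and stand both upright and fully on it; then stand the angle block on its foot, flat, square and centred inside the shallow rimmed steel seat on the grey dressing board, let go, and press lightly down on the top of its upright to check that it does not rock. After that put the pot back in the middle of its round cork pad and the tin back in the middle of its square cork pad, squared up with it, without disturbing the little amber jar or the brass weight.

Things in the scene. Friction and masses are not known exactly. Their poses are not given: they have to be found in the camera images.
- pot: White ceramic round brush pot, open at the top, 58 mm across, 120 mm tall, 0.25 kg; starts upright on the round cork pad. Origin: centre of its underside, z up. Grip it across with the fingers closing along the row (the pads' y axis): the angle block stands about 8 mm behind it; about 42 mm is free between pot and tin.
- tin: Square bare-metal tin with closed lid, 52 x 52 mm (54 x 54 mm lid from 99 mm up), 115 mm tall plus a 4 mm knob, 0.25 kg; starts upright on the square cork pad. Origin: centre of its underside, z up, x and y square to its sides. Grip it with the fingers closing along its y axis, as for the pot.
- angle_block: Dark cast-iron L-shaped angle block, 0.5 kg, behind the pot and tin. Origin: centre of the foot's underside, z up. Foot 70 (x) x 50 (y) mm, 10 mm thick. Upright: plate 12 mm thick at the foot's -x end (middle at x = -29 mm), 50 mm wide along y, top 76 mm above the underside; a rib in the corner is 26 mm high. Grip the upright across its thickness (fingers closing along x), fingertips above the rib.
- round_pad: Round cork pad, 80 mm across, 3 mm thick, fixed on the dark wooden storage board (190 x 220 mm, 15 mm thick, 30 mm lip at its far edge): the pot's place. Origin: centre of its underside (top at z = 3 mm); y runs along the row of the two pads, x away from the robot (within 0.3 rad of the world's). Pad centres are 96 mm apart; either may be the left one.
- square_pad: Square cork pad, 72 x 72 mm, 3 mm thick, fixed beside the round pad: the place of the tin. Origin: centre of its underside (top at z = 3 mm), x and y along its sides, x away from the robot.
- seat: Shallow rimmed dark steel seat fixed on the grey dressing board (200 x 240 mm): outside 104 mm (x) by 84 mm (y), rim 5 mm wide and 8 mm high, inside 94 x 74 mm with its floor 5 mm above the origin. Origin: centre of its underside, z up. The block's foot goes inside, long side along the seat's x, either way round.
- side_board: Bare light wooden board, 200 mm (x) by 240 mm (y), 10 mm thick, fixed: the side area where pot and tin wait. Origin: centre of its underside. The near part (x from -100 to +25 mm) is empty; the jar stands near its far edge.
- jar: Little amber glass jar with a black lid, 38 mm diameter, 45 mm tall, on the far part of the side board; leave alone. Origin: centre of its underside.
- weight: Little brass weight, 36 mm diameter, 34 mm tall, on the grey dressing board to the left (+y) of the seat; leave alone. Origin: centre of its underside.
Not all that is in view belongs to the job. Leave any pink look-alike of the tin alone.

How it is judged (in metres and radians):
On the way, in this order (a step that is already met when the one before it is completed fails the run):
1. pot and tin both stand upright on the side board, released, and the angle block has not been moved from its place (x of pot in the frame of side_board between -0.085 and 0.085 m and y of pot in the frame of side_board between -0.105 and 0.105 m and z of pot in the frame of side_board between -0.016 and 0.016 m and angle between each of pot, tin's own z axis and vertical below 0.08 rad and x of tin in the frame of side_board between -0.085 and 0.085 m and y of tin in the frame of side_board between -0.105 and 0.105 m and z of tin in the frame of side_board between -0.016 and 0.016 m and contact force between the fingers and pot below 0.1 N and contact force between the fingers and tin below 0.1 N and distance of angle_block from where it was at the start of the episode below 0.015 m), for 0.2 s.
2. with pot and tin waiting on the side board, the angle block stands flat in the seat, released (x of pot in the frame of side_board between -0.085 and 0.085 m and y of pot in the frame of side_board between -0.105 and 0.105 m and z of pot in the frame of side_board between -0.016 and 0.016 m and angle between each of pot, tin's own z axis and vertical below 0.08 rad and x of tin in the frame of side_board between -0.085 and 0.085 m and y of tin in the frame of side_board between -0.105 and 0.105 m and z of tin in the frame of side_board between -0.016 and 0.016 m and horizontal distance between angle_block and seat below 0.014 m and z of angle_block in the frame of seat below 0.0075 m and angle between angle_block's own z axis and vertical below 0.05 rad and angle between the x axis of angle_block and the x axis of seat, either way round below 0.22 rad and contact force between the fingers and angle_block below 0.1 N and linear speed of angle_block below 0.02 m/s), for 0.2 s.
3. the closed or open fingers press down on the top of the upright with at least 1 N, and the block stays flat in the seat (horizontal distance between angle_block and seat below 0.014 m and z of angle_block in the frame of seat below 0.0075 m and angle between angle_block's own z axis and vertical below 0.05 rad and angle between the x axis of angle_block and the x axis of seat, either way round below 0.22 rad and contact force between the fingers and angle_block above 1 N and z of the grasp point in the frame of angle_block above 0.08 m), for 0.02 s.
At the end, for the whole second after the job is handed in: Pot and tin upright within 12 mm of the centres of the round and square pads, tin square to its pad within 0.25 rad; angle block flat (0.05 rad) on the seat's floor, within 14 mm of its centre, aligned within 0.22 rad either way round; all released and at rest (horizontal distance between pot and round_pad below 0.012 m and z of pot in the frame of round_pad below 0.006 m and angle between each of pot, tin's own z axis and vertical below 0.06 rad and horizontal distance between tin and square_pad below 0.012 m and z of tin in the frame of square_pad below 0.006 m and (angle between the x axis of tin and the x axis of square_pad, either way round below 0.25 rad or angle between the x axis of tin and the y axis of square_pad, either way round below 0.25 rad) and horizontal distance between angle_block and seat below 0.014 m and z of angle_block in the frame of seat below 0.0075 m and angle between angle_block's own z axis and vertical below 0.05 rad and angle between the x axis of angle_block and the x axis of seat, either way round below 0.22 rad and contact force between the fingers and pot below 0.1 N and contact force between the fingers and tin below 0.1 N and contact force between the fingers and angle_block below 0.1 N and linear speed of each of pot, tin, angle_block below 0.02 m/s); the robot touches nothing.
It fails at once if the jar or the brass weight is disturbed (moved more than 20 mm) (distance of any of jar, weight from where it was at the start of the episode above 0.02 m).
It fails at once if pot, tin or angle block is tipped over (angle between any of pot, tin, angle_block's own z axis and vertical above 0.7 rad).
It also fails if it takes over 134 s, if anything falls off the work surface, if the arm or the gripper's body presses on something with over 40 N, if the wrist force passes 120 N, or if a joint passes its speed limit or range.

## Working session

There is one attempt and no reset: what is moved stays moved. The work goes in short steps, Python scripts to look and compute and a shell command to move; the robot and the scene stay as the last step left them, time stands still between calls to the robot, and variables do not carry over. Pictures are saved under pics/ and viewed, at most 14 in all, crops included, and the job is handed in when it is done.

```bash
ls; mkdir -p pics
cat > h.py <<'E'
import numpy as np, cv2
from plant import bot, optics
from scipy.spatial.transform import Rotation as R
def cam(p, st=None):
    if 'pose' in p: return np.array(p['pose'])
    st=st or bot.state(); T=np.eye(4); T[:3,:3]=R.from_rotvec(st['tool_rot']).as_matrix(); T[:3,3]=st['eef_pos']
    return T@np.array(p['T_tool_cam'])
def K(p): return np.array([[p['fx'],0,p['cx']],[0,p['fy'],p['cy']],[0,0,1.]])
def ray(p,uv,M):
    n=cv2.undistortPoints(np.array(uv,float).reshape(-1,1,2),K(p),np.array(p['distortion'])).reshape(-1,2)
    return np.c_[n,np.ones(len(n))]@M[:3,:3].T, M[:3,3]
def onz(p,uv,z,M):
    d,o=ray(p,uv,M); s=(z-o[2])/d[:,2]; return o+d*s[:,None]
def cloud(p,M):
    h,w=p['z_map'].shape; v,u=np.mgrid[:h,:w]
    d,o=ray(p,np.c_[u.ravel(),v.ravel()],M)
    X=(o+d*p['z_map'].reshape(-1,1)).reshape(h,w,3); X[p['z_map']==0]=np.nan; return X
def save(p,n): cv2.imwrite('pics/'+n+'.png',p['frame'][:,:,::-1])
E
python3 - <<'E'
from h import *
s=bot.state(); print({k:np.round(v,3) for k,v in s.items()})
for n in('scene','top'):
    p=optics.get_image(n); save(p,n+'0'); M=cam(p); X=cloud(p,M)
    print(n,np.round(M,2).tolist())
    for t in 'pot tin angle_block round_pad square_pad seat side_board jar weight'.split():
        for d in optics.pinpoint(p,t)[:2]:
            u,v=[int(round(a)) for a in d['uv']]; print(t,round(d['p'],2),(u,v),np.round(X[min(v,419),min(u,559)]))
E
```

```text
pics
{'t': np.float64(0.0), 'qpos': array([-1.301,  0.351,  1.652, -0.   ,  1.139, -0.085]), 'qvel': array([-0.   , -0.   , -0.002, -0.   ,  0.001, -0.002]), 'joint_torque': array([ 1.0000e-03, -4.9731e+01, -2.8526e+01,  7.0000e-02,  2.6000e-02,
       -0.0000e+00]), 'eef_pos': array([ 190.985, -515.408,  237.089]), 'tool_rot': array([-3.091, -0.554,  0.   ]), 'contact_force': array([0.579, 0.577, 0.426]), 'ft_torque': array([ 0.058, -0.018,  0.054]), 'grip_force': np.float64(0.0), 'gripper_width': np.float64(93.145)}
scene [[-0.09, 0.84, -0.53, 986.09], [1.0, 0.08, -0.04, 35.92], [0.01, -0.53, -0.85, 878.85], [0.0, 0.0, 0.0, 1.0]]
pot 0.74 (433, 269) [553. 300.  27.]
pot 0.65 (259, 227) [515. -52.  69.]
tin 0.84 (378, 171) [327. 192.  38.]
tin 0.83 (292, 188) [393.   4.  39.]
angle_block 0.65 (286, 262) [567.   7.  28.]
round_pad 0.57 (264, 227) [510. -43.  62.]
square_pad 0.75 (301, 227) [506.  31.  67.]
seat 0.81 (132, 213) [ 475. -334.   14.]
side_board 0.67 (425, 241) [481. 293.  11.]
side_board 0.25 (304, 227) [507.  37.  70.]
jar 0.57 (436, 272) [557. 306.  23.]
weight 0.58 (188, 215) [ 480. -208.   33.]
top [[0.02, -1.0, 0.06, 397.52], [-1.0, -0.02, -0.02, 12.19], [0.02, -0.06, -1.0, 1141.83], [0.0, 0.0, 0.0, 1.0]]
pot 0.68 (300, 202) [491. -50.  22.]
tin 0.83 (258, 206) [472.  40. 136.]
tin 0.78 (278, 258) [369.  -2. 117.]
angle_block 0.76 (276, 172) [555.   5.  34.]
round_pad 0.91 (303, 205) [485. -57.  21.]
square_pad 0.86 (258, 205) [474.  40. 132.]
seat 0.62 (424, 209) [ 482. -329.   14.]
side_board 0.63 (146, 204) [481. 292.  10.]
jar 0.6 (137, 176) [537. 303.  54.]
jar 0.53 (301, 200) [495. -52.  24.]
weight 0.53 (372, 213) [ 469. -207.   39.]
```

View pics/scene0.png

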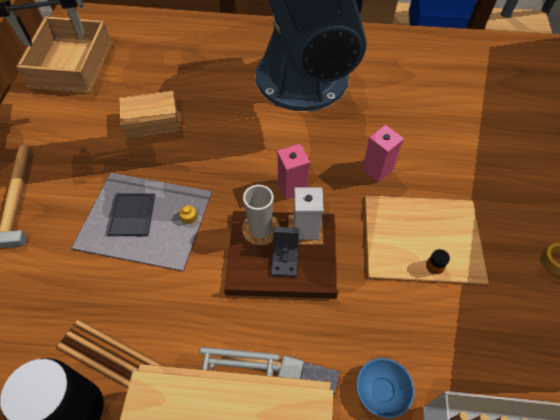

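View pics/top0.png

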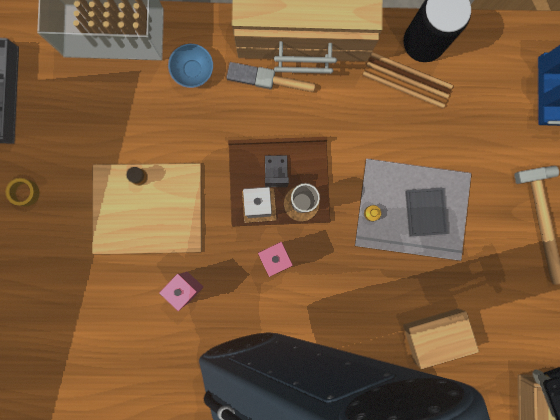

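The silver tin is at scene (308,215) / top (257,203). The look-alikes are pink: scene (293,172) and (383,155), top (275,259) and (178,292). The only white open pot is at top (303,200) / scene (259,212); the round dark jar is at top (137,176). The block is at top (276,170), with its upright on the robot side. I'll measure from the depth and take one close crop.

Run:
```python
from h import *
def rect(P):
    (c,s,a)=cv2.minAreaRect(P[:,:2].astype(np.float32)); return np.round(c,1),np.round(s,1),round(a,1)
for n in('top','scene'):
    p=optics.get_image(n); X=cloud(p,cam(p)); F=p['frame'].astype(int)
    def reg(x0,x1,y0,y1,z0,z1,f=None):
        m=(X[...,0]>x0)&(X[...,0]<x1)&(X[...,1]>y0)&(X[...,1]<y1)&(X[...,2]>z0)&(X[...,2]<z1)
        if f is not None:m&=f
        m=cv2.morphologyEx(m.astype(np.uint8),cv2.MORPH_OPEN,np.ones((2,2)))>0
        return X[m]
    for name,a in dict(tin=(430,520,0,85,125,142),pot=(430,530,-100,-8,128,145),blktop=(490,580,-40,45,80,100),foot=(535,600,-40,45,20,32),store=(400,640,-130,140,10,20),side=(370,590,160,420,5,14),dress=(350,610,-460,-180,3,12),seatrim=(400,560,-400,-260,12,22),seat=(400,560,-400,-260,0,30),pink=(320,420,-50,50,90,135),pink2=(250,360,130,240,90,135)).items():
        P=reg(*a); 
        if len(P)>5: print(n,name,len(P),rect(P),'z',np.round(np.percentile(P[:,2],[5,50,95]),1),'mm',np.round((P[:,:2].min(0)+P[:,:2].max(0))/2,1))
p=optics.get_image('top'); c=p['frame'][130:260,210:350,::-1]; cv2.imwrite('pics/crop.png',cv2.resize(c,None,fx=5,fy=4.6,interpolation=cv2.INTER_CUBIC))
print(cv2.__version__, p['fx'])
```

```text
top tin 730 (array([487.2,  42.6]), array([64.4, 58.5]), 5.6) z [ 84.9 132.7 136.4] mm [487.9  40.4]
top pot 186 (array([488.3, -62.6]), array([48. , 70.5]), 9.4) z [nan nan nan] mm [nan nan]
top blktop 149 (array([ 5.293e+02, -5.000e-01]), array([16.1, 53.4]), 12.2) z [65.4 89.7 93.4] mm [5.332e+02 2.000e-01]
top foot 445 (array([562.6,   2.2]), array([57. , 49.2]), 2.3) z [nan nan nan] mm [nan nan]
top store 5477 (array([531.9,  -6.1]), array([183.1, 220.7]), 3.5) z [nan nan nan] mm [nan nan]
top side 8990 (array([457.8, 408.1]), array([180.4,   0. ]), 1.4) z [nan nan nan] mm [nan nan]
top dress 7140 (array([ 485.5, -310.1]), array([235.9, 197. ]), 80.3) z [nan nan nan] mm [nan nan]
top seatrim 282 (array([ 473.5, -338.3]), array([103.7,  89.5]), 5.0) z [ 5.4 12.4 16.4] mm [ 472.9 -338. ]
top seat 4347 (array([ 475.8, -331.7]), array([135.7, 159.9]), 87.6) z [nan nan nan] mm [nan nan]
top pink 711 (array([362.4,   0. ]), array([60.1, 56.2]), 27.6) z [nan nan nan] mm [nan nan]
top pink2 770 (array([287.8, 204.6]), array([51.1, 78.9]), 47.0) z [nan nan nan] mm [nan nan]
scene tin 723
[... 412 characters left out ...]
01]), array([189.9, 220.6]), 4.5) z [nan nan nan] mm [nan nan]
scene side 8760 (array([476.4, 299.1]), array([198.7, 245.2]), 5.5) z [nan nan nan] mm [nan nan]
scene dress 7180 (array([ 480.1, -303.6]), array([238.8, 200.4]), 81.8) z [nan nan nan] mm [nan nan]
scene seatrim 622 (array([ 475.1, -335.4]), array([105.8,  83.2]), 6.1) z [ 8.6 12.9 16.9] mm [ 474.9 -335.2]
scene seat 4115 (array([ 472.3, -311.7]), array([180. ,  93.6]), 54.4) z [nan nan nan] mm [nan nan]
scene pink 734 (array([321.9,   5.1]), array([ 67.4, 162.6]), 88.1) z [nan nan nan] mm [nan nan]
scene pink2 720 (array([263.4, 229.7]), array([ 51.4, 151.3]), 47.0) z [ 89.  114.7 118. ] mm [262.6 212.3]
4.12.0 506.2359758811752
```

View pics/crop.png

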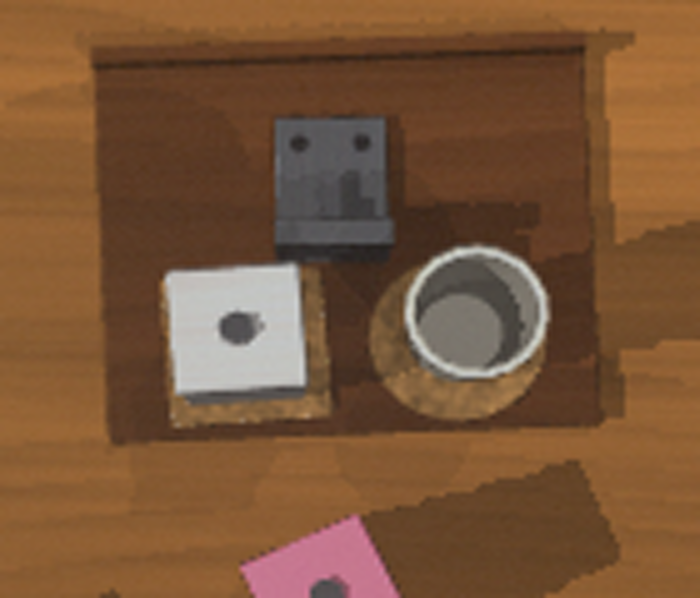

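The crop shows the silver tin on the square pad (centre (237,327)), the white pot on the round pad (rim centre (477,312)), the block behind them with its upright toward the robot (top strip at (334,232)), and a pink tin in front. Next I'll convert these pixels at their known heights.

Run:
```python
from h import *
p=optics.get_image('top');M=cam(p)
f=lambda c,z: onz(p,np.array(c)/[5,4.6]+[210,130]-[.4,.4],z,M)
tin=f([(165,270),(298,264),(306,387),(178,393)],133); print('tin',tin.mean(0), [np.linalg.norm(tin[i]-tin[i-1]) for i in range(4)], cv2.minAreaRect(tin[:,:2].astype(np.float32)))
pt=f([(477,312),(406,312),(548,312),(477,246),(477,379)],138); print('pot',pt,pt[1:].mean(0))
b=f([(276,219),(392,219),(392,243),(276,246)],91); print('upr',b,b.mean(0))
ft=f([(273,117),(386,117)],25); print('foot far',ft)
bd=f([(97,68),(585,50),(603,425),(110,442)],15); print('board',bd)
```

```text
tin [482.11306316  42.22393351 133.        ] [np.float64(53.79810273024061), np.float64(53.21655946060485), np.float64(53.70969387508618), np.float64(51.07634458045416)] ((482.0821838378906, 42.758140563964844), (54.19529724121094, 53.21434020996094), 4.53718376159668)
pot [[490.74295473 -53.38827599 138.        ]
 [490.17253286 -25.08941057 138.        ]
 [491.31217447 -81.71259894 138.        ]
 [519.46845592 -52.93392721 138.        ]
 [461.67330339 -53.84559853 138.        ]] [490.65661666 -53.39538381 138.        ]
upr [[535.74086411  28.17507026  91.        ]
 [536.76248625 -20.24882957  91.        ]
 [525.81129763 -20.442383    91.        ]
 [523.4341692   27.92742231  91.        ]] [530.43720429   3.85282     91.        ]
foot far [[593.94160736  31.50572823  25.        ]
 [595.04926716 -18.73817914  25.        ]]
board [[ 617.97649567  110.97779892   15.        ]
 [ 631.78020064 -108.03335324   15.        ]
 [ 448.2786065  -118.57223342   15.        ]
 [ 435.83908425  100.85062143   15.        ]]
```

```bash
cat >> h.py <<'E'
def go(x,y,z,yaw):
    "turn (x90deg) and shift (x100mm, along the turned tool's axes) from here to x,y,z with tool x at yaw deg, pointing down"
    s=bot.state(); A=R.from_rotvec(s['tool_rot']); B=R.from_euler('z',yaw,degrees=True)*R.from_rotvec([np.pi,0,0])
    w=(A.inv()*B).as_rotvec(degrees=True)/90; d=B.inv().apply(np.array([x,y,z])-s['eef_pos'])/100
    print('at',np.round(s['eef_pos'],1),'yaw',np.round(R.as_euler(A,'ZYX',degrees=True)[0],1),'w',round(s['gripper_width'],1),'F',np.round(s['contact_force'],1),'t',round(s['t'],1),'turn',np.round(w,4),'shift',np.round(d,3))
def st(): go(0,0,0,0)
E
python3 - <<'E'
from h import *
p=optics.get_image('top');M=cam(p)
a=onz(p,[(93,165),(201,163),(201,251.5),(94,253.5)],10,M); print(a.round(1),a.mean(0))
p=optics.get_image('scene');M=cam(p)
a=onz(p,[(367,197),(475,200),(487,281),(366,278)],10,M); print(a.round(1),a.mean(0))
go(490.7,-53.4,200,5)
E
```

```text
[[565.3 411.8  10. ]
 [575.4 173.   10. ]
 [377.4 167.6  10. ]
 [369.1 401.9  10. ]] [471.77985765 288.58973961  10.        ]
[[380.5 171.7  10. ]
 [365.1 410.1  10. ]
 [560.7 410.1  10. ]
 [577.9 169.6  10. ]] [471.02010223 290.37804108  10.        ]
at [ 191.1 -515.7  237.6] yaw 20.3 w 93.4 F [ 0.4 -0.7 -0.3] t 1.3 turn [-0.     -0.      0.1703] shift [ 3.388 -4.344  0.376]
```

```bash
python3 -m creep '[[[0,0,0.085],[0,0,0],0],[[0,0,0.085],[0,0,0],0.2]]' 
python3 -m creep '[[[0,0,0],[0.28,-0.36,0],0.2],[[0,0,0],[0.28,-0.36,0],0.2],[[0,0,0],[0.28,-0.36,0],0.2],[[0,0,0],[0.28,-0.36,0],0.2],[[0,0,0],[0.28,-0.36,0],0.2],[[0,0,0],[0.28,-0.36,0],0.2],[[0,0,0],[0.28,-0.36,0],0.2],[[0,0,0],[0.28,-0.36,0],0.2],[[0,0,0],[0.28,-0.36,0],0.2],[[0,0,0],[0.28,-0.36,0],0.2],[[0,0,0],[0.28,-0.36,0],0.2],[[0,0,0],[0.28,-0.36,0],0.2]]'
python3 - <<'E'
from h import *
go(490.7,-53.4,237,5)
s=bot.state(); p=optics.get_image('wrist'); save(p,'w0'); M=cam(p,s)
for t in('pot','tin'): 
  for d in optics.boxes_of(p,t)[:2]: print(t,d)
E
```

```text
t: 1.5
eef_pos: [191.1, -515.7, 237.6]
tool_rot: [3.139, 0.13, 0.0]
contact_force: [-0.2, -0.3, 0.7]
gripper_width: 89.1
grip_force: 0.0
t: 2.7
eef_pos: [488.7, -54.1, 237.8]
tool_rot: [3.138, 0.138, 0.001]
contact_force: [0.3, -0.4, 0.5]
gripper_width: 74.3
grip_force: 0.0
at [488.7 -54.1 237.8] yaw 5.0 w 74.3 F [ 0.3 -0.4  0.5] t 2.7 turn [ 0.0001 -0.0003  0.0004] shift [ 0.02  -0.005  0.008]
pot {'box': [249.1, 172.2, 316.1, 244.0], 'p': 0.74}
tin {'box': [206.2, 244.7, 262.8, 337.5], 'p': 0.86}
tin {'box': [144.1, 170.6, 234.9, 241.4], 'p': 0.63}
```

View pics/w0.png

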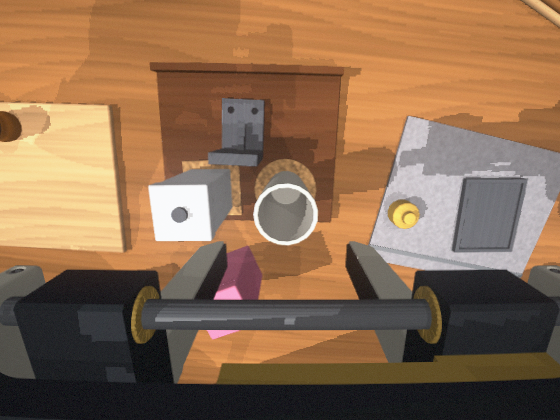

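The wrist view shows the pot rim centred at (285,214), between the fingertips at (222,245) and (350,245). The tin knob is at (180,214) and the block is behind at (238,140).

Run:
```python
from h import *
s=bot.state(); p=optics.get_image('wrist'); M=cam(p,s)
print(onz(p,[(285,214),(254,214),(317,214),(285,184),(285,244)],138,M).round(1)); print('tin',onz(p,[(151.5,186.5),(209,181),(212,241),(153,241)],133,M).round(1))
print('upr',onz(p,[(209,153),(260,152),(257,164),(210,165)],91,M).round(1))
print('seat',onz(p,[(460,178),(526,178),(517,251),(454,251)],13,M).round(1))
```

```text
[[492.8 -52.6 138. ]
 [490.3 -25.2 138. ]
 [495.4 -80.9 138. ]
 [519.6 -50.2 138. ]
 [464.3 -55.2 138. ]]
tin [[505.9  67.8 133. ]
 [515.4  16.6 133. ]
 [459.   12.7 133. ]
 [453.7  68.2 133. ]]
upr [[535.5  27.8  91. ]
 [541.  -23.   91. ]
 [528.8 -20.8  91. ]
 [523.6  26.5  91. ]]
seat [[ 526.  -279.5   13. ]
 [ 534.9 -369.9   13. ]
 [ 431.4 -390.1   13. ]
 [ 423.7 -297.4   13. ]]
```

```bash
python3 -m creep '[[[0,0,0],[0.028,0,0.1],0.2],[[0,0,0],[0,0,0.35],0.2],[[0,0,0],[0,0,0.35],0.2],[[0,0,0],[0,0,0.3],0.2],[[0,0,0],[0,0,0.2],0.2],[[0,0,0],[0,0,0.1],0.2],[[0,0,0],[0,0,0],0.2]]' | tail -6
python3 -m creep '[[[0,0,0],[0,0,0],0.6],[[0,0,0],[0,0,0],0.6],[[0,0,0],[0,0,0],0.6],[[0,0,0],[0,0,0],0.6],[[0,0,0],[0,0,0],0.6],[[0,0,0],[0,0,0],0.6]]' 20
python3 -m creep '[[[0,0,0],[0,0,-0.1],0.6],[[0,0,0],[0,0,-0.2],0.6],[[0,0,0],[0,0,-0.35],0.6],[[0,0,0],[0,0,-0.35],0.6],[[0,0,0],[0,0,-0.4],0.6],[[0,0,0],[0,0,-0.1],0.6],[[0,0,0],[0,0,0],0.6]]'
python3 - <<'E'
from h import *
c=np.array([471.5,289.5]); a=np.radians(2.5); r=np.array([[np.cos(a),-np.sin(a)],[np.sin(a),np.cos(a)]])
for o in [(-40,-55),(-40,55)]: print(c+r@o)
t=c+r@[-40,-55]; go(t[0],t[1],248,5)
E
```

```text
t: 3.6
eef_pos: [489.9, -56.4, 96.6]
tool_rot: [-3.138, -0.136, 0.003]
contact_force: [0.6, 0.8, 0.8]
gripper_width: 74.1
grip_force: 0.0
t: 4.2
eef_pos: [491.4, -55.7, 98.5]
tool_rot: [3.138, 0.138, 0.003]
contact_force: [-1.3, 1.4, 6.8]
gripper_width: 55.9
grip_force: 20.0
t: 4.9
eef_pos: [491.0, -55.7, 248.7]
tool_rot: [3.138, 0.138, 0.004]
contact_force: [0.3, -0.1, -4.3]
gripper_width: 56.0
grip_force: 20.0
[433.93713744 232.80757232]
[429.13900483 342.70287669]
at [491.  -55.7 248.7] yaw 5.0 w 56.0 F [ 0.3 -0.1 -4.3] t 4.9 turn [ 0.0005 -0.0014  0.0003] shift [-0.317 -2.924  0.007]
```

```bash
python3 -m creep '[[[0,0,0],[-0.035,-0.3,0],0.6],[[0,0,0],[-0.035,-0.33,0],0.6],[[0,0,0],[-0.035,-0.33,0],0.6],[[0,0,0],[-0.035,-0.33,0],0.6],[[0,0,0],[-0.035,-0.33,0],0.6],[[0,0,0],[-0.035,-0.33,0],0.6],[[0,0,0],[-0.035,-0.33,0],0.6],[[0,0,0],[-0.035,-0.33,0],0.6],[[0,0,0],[-0.035,-0.25,0],0.6],[[0,0,0],[0,-0.06,0],0.6],[[0,0,0],[0,0,0],0.6]]' |sed -n 2p
python3 -m creep '[[[0,0,0],[0,0,0.2],0.6],[[0,0,0],[0,0,0.35],0.6],[[0,0,0],[0,0,0.35],0.6],[[0,0,0],[0,0,0.3],0.6],[[0,0,0],[0,0,0.2],0.6],[[0,0,0],[0,0,0.1],0.6],[[0,0,0],[0,0,0.04],0.6],[[0,0,0],[0,0,0],0.6]]'
python3 - <<'E'
from h import *
go(434,233,91,5)
E
```

```text
eef_pos: [433.0, 232.5, 246.1]
t: 6.8
eef_pos: [434.0, 232.0, 93.7]
tool_rot: [3.139, 0.137, -0.0]
contact_force: [0.2, -0.7, -3.3]
gripper_width: 55.9
grip_force: 20.0
at [434.  232.   93.7] yaw 5.0 w 55.9 F [ 0.2 -0.7 -3.3] t 6.8 turn [ 0.      0.     -0.0001] shift [ 0.001 -0.01   0.027]
```

```bash
python3 -m creep '[[[0,0,0],[0,0,0.015],0.6],[[0,0,0],[0,0,0.01],0.6],[[0,0,0],[0,0,0.005],0.6],[[0,0,0],[0,0,0],0.6]]' | sed -n '2p;4p'
python3 -m creep '[[[0,0,0],[0,0,0],0.3],[[0,0,0],[0,0,0],0.2],[[0,0,0],[0,0,0],0.2],[[0,0,0],[0,0,0],0.2]]'
python3 -m creep '[[[0,0,0],[0,0,-0.1],0.2],[[0,0,0],[0,0,-0.3],0.2],[[0,0,0],[0,0,-0.4],0.2],[[0,0,0],[0,0,-0.4],0.2],[[0,0,0],[0,0,-0.3],0.2],[[0,0,0],[0,0,0],0.2]]' | sed -n 2p
python3 - <<'E'
from h import *
go(483.5,42.2,240,4.7)
E
```

```text
eef_pos: [433.8, 232.5, 90.9]
contact_force: [-0.3, -0.0, -2.7]
t: 7.6
eef_pos: [433.8, 232.5, 90.8]
tool_rot: [-3.138, -0.138, -0.0]
contact_force: [0.0, 0.1, -0.3]
gripper_width: 74.2
grip_force: 0.0
eef_pos: [435.2, 233.1, 245.3]
at [435.2 233.1 245.3] yaw 5.0 w 74.1 F [-0.6  0.3 -1. ] t 8.2 turn [-0.0015 -0.0046  0.0037] shift [0.325 1.942 0.053]
```

```bash
python3 -m creep '[[[0,0,0],[0.04,0.24,0],0.2],[[0,0,0],[0.04,0.24,0],0.2],[[0,0,0],[0.04,0.24,0],0.2],[[0,0,0],[0.04,0.24,0],0.2],[[0,0,0],[0.04,0.24,0],0.2],[[0,0,0],[0.04,0.24,0],0.2],[[0,0,0],[0.04,0.24,0],0.2],[[0,0,0],[0.04,0.24,0],0.2],[[0,0,0],[0,0.02,0],0.2],[[0,0,0],[0,0,0],0.2]]' |sed -n 2p
python3 - <<'E'
from h import *
go(483.5,42.2,88,4.7)
s=bot.state(); p=optics.get_image('wrist'); save(p,'w1'); M=cam(p,s)
print(optics.boxes_of(p,'tin')[:2],optics.pinpoint(p,'round_pad'))
E
```

```text
eef_pos: [482.3, 41.9, 240.4]
at [482.3  41.9 240.4] yaw 5.0 w 74.3 F [-0.1 -0.2 -0.3] t 9.2 turn [-0.0002  0.0004  0.0029] shift [ 0.012 -0.002  1.524]
[{'box': [277.7, 244.1, 332.0, 335.3], 'p': 0.73}, {'box': [252.8, 169.0, 317.2, 243.1], 'p': 0.67}] [{'uv': [354.3, 189.1], 'p': 0.75}]
```

View pics/w1.png

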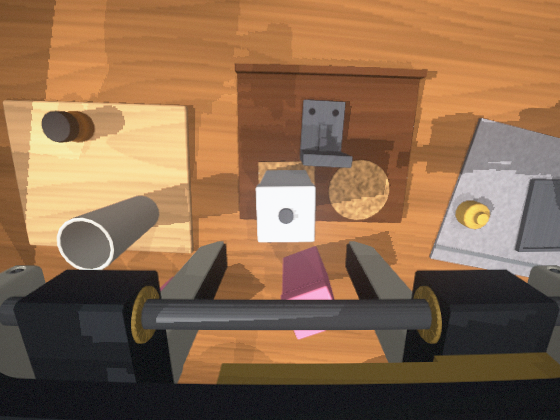

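The tin is centred between the fingers (knob at (286,215)), the pot stands upright on the side board at (85,245), and the bare round pad is at (359,190). I'll grip the tin.

```bash
python3 - <<'E'
from h import *
s=bot.state(); p=optics.get_image('wrist'); M=cam(p,s)
a=onz(p,[(329.5,190),(389.5,189),(359,159.5),(360,220.5)],18,M); print('roundpad',a.round(1),a.mean(0))
E
python3 -m creep '[[[0,0,0.003],[0.01,0,0.1],0.2],[[0,0,0],[0,0,0.35],0.2],[[0,0,0],[0,0,0.35],0.2],[[0,0,0],[0,0,0.35],0.2],[[0,0,0],[0,0,0.25],0.2],[[0,0,0],[0,0,0.12],0.2],[[0,0,0],[0,0,0],0.2]]' | sed -n 2p
python3 -m creep '[[[0,0,0],[0,0,0],0.6],[[0,0,0],[0,0,0],0.6],[[0,0,0],[0,0,0],0.6],[[0,0,0],[0,0,0],0.6],[[0,0,0],[0,0,0],0.6],[[0,0,0],[0,0,0],0.6]]' 20
python3 -m creep '[[[0,0,0],[0,0,-0.1],0.6],[[0,0,0],[0,0,-0.2],0.6],[[0,0,0],[0,0,-0.35],0.6],[[0,0,0],[0,0,-0.35],0.6],[[0,0,0],[0,0,-0.35],0.6],[[0,0,0],[0,0,-0.25],0.6],[[0,0,0],[0,0,0],0.6]]' | sed -n '2p;4,5p'
python3 - <<'E'
from h import *
go(429.1,342.7,248,4.7)
E
```

```text
roundpad [[487.9 -13.4  18. ]
 [496.3 -91.5  18. ]
 [530.4 -45.7  18. ]
 [450.2 -59.6  18. ]] [491.18507007 -52.54574695  18.        ]
eef_pos: [482.8, 42.3, 87.3]
t: 10.7
eef_pos: [484.3, 42.1, 89.6]
tool_rot: [-3.139, -0.13, -0.003]
contact_force: [-1.0, 1.7, 7.5]
gripper_width: 53.8
grip_force: 20.0
eef_pos: [484.7, 42.1, 252.1]
contact_force: [-0.1, 0.9, -2.4]
gripper_width: 53.7
at [484.7  42.1 252.1] yaw 4.8 w 53.7 F [-0.1  0.9 -2.4] t 11.4 turn [ 0.0004 -0.0037  0.0007] shift [-0.308 -3.042  0.041]
```

```bash
python3 -m creep '[[[0,0,0],[-0.035,-0.3,0],0.6],[[0,0,0],[-0.035,-0.34,0],0.6],[[0,0,0],[-0.035,-0.34,0],0.6],[[0,0,0],[-0.035,-0.34,0],0.6],[[0,0,0],[-0.035,-0.34,0],0.6],[[0,0,0],[-0.035,-0.34,0],0.6],[[0,0,0],[-0.035,-0.34,0],0.6],[[0,0,0],[-0.035,-0.34,0],0.6],[[0,0,0],[-0.03,-0.26,0],0.6],[[0,0,0],[0,-0.1,0],0.6],[[0,0,0],[0,0,0],0.6]]' |sed -n 2p
python3 -m creep '[[[0,0,0],[0,0,0.2],0.6],[[0,0,0],[0,0,0.35],0.6],[[0,0,0],[0,0,0.35],0.6],[[0,0,0],[0,0,0.35],0.6],[[0,0,0],[0,0,0.25],0.6],[[0,0,0],[0,0,0.1],0.6],[[0,0,0],[0,0,0.05],0.6],[[0,0,0],[0,0,0],0.6]]' | sed -n '2p;4p'
```

```text
eef_pos: [427.0, 342.8, 247.5]
eef_pos: [427.9, 342.1, 84.0]
contact_force: [0.7, 0.0, -2.6]
```

```bash
python3 -m creep '[[[0,0,0],[0,0,0.015],0.6],[[0,0,0],[0,0,0.01],0.6],[[0,0,0],[0,0,0],0.6]]' | sed -n '2p;4p'
python3 -m creep '[[[0,0,0],[0,0,0],0.3],[[0,0,0],[0,0,0],0.2],[[0,0,0],[0,0,0],0.2],[[0,0,0],[0,0,0],0.2]]' | sed -n '2p;4,6p'
python3 -m creep '[[[0,0,0],[0,0,-0.1],0.2],[[0,0,0],[0,0,-0.3],0.2],[[0,0,0],[0,0,-0.4],0.2],[[0,0,0],[0,0,-0.4],0.2],[[0,0,0],[0,0,-0.3],0.2],[[0,0,0],[0,0,0],0.2]]' | sed -n 2p
python3 - <<'E'
from h import *
go(531,4,237,91.8)
s=bot.state(); p=optics.get_image('scene'); save(p,'s1'); p=optics.get_image('top'); save(p,'t1')
for t in ('pot','tin'): print(t,optics.pinpoint(p,t)[:3])
import cv2
c=p['frame'][130:270,80:500,::-1]; cv2.imwrite('pics/crop1.png',cv2.resize(c,None,fx=1.9,fy=1.9,interpolation=cv2.INTER_CUBIC))
E
```

```text
eef_pos: [427.7, 342.6, 81.7]
contact_force: [-0.8, 0.6, -1.2]
eef_pos: [427.6, 342.5, 81.3]
contact_force: [0.7, 0.6, 0.3]
gripper_width: 74.0
grip_force: 0.0
eef_pos: [428.9, 343.4, 236.1]
at [428.9 343.4 236.1] yaw 4.8 w 74.4 F [ 0.5 -0.5  1. ] t 14.6 turn [ 0.0013 -0.0053 -0.9671] shift [-3.425  0.914 -0.009]
pot [{'uv': [172.0, 224.1], 'p': 0.9}, {'uv': [278.0, 171.5], 'p': 0.19}]
tin [{'uv': [276.5, 259.5], 'p': 0.77}, {'uv': [120.0, 227.8], 'p': 0.75}, {'uv': [184.9, 283.7], 'p': 0.63}]
```

View pics/s1.png

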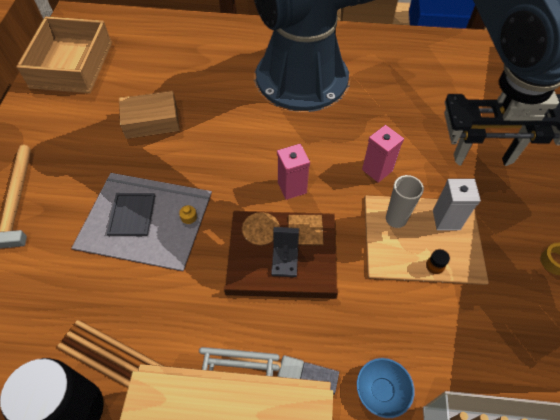

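The scene view shows the pot (404,205) and tin (455,205) upright on the side board, the jar at (439,262), both pads bare, and the block untouched at (285,255).

```bash
python3 -m creep '[[[0,0,-0.088],[0,0,0],0.2],[[0,0,-0.088],[0,0,0],0.2],[[0,0,-0.088],[0,0,0],0.2],[[0,0,-0.088],[0,0,0],0.2],[[0,0,-0.088],[0,0,0],0.2],[[0,0,-0.088],[0,0,0],0.2],[[0,0,-0.088],[0,0,0],0.2],[[0,0,-0.088],[0,0,0],0.2],[[0,0,-0.088],[0,0,0],0.2],[[0,0,-0.088],[0,0,0],0.2],[[0,0,-0.087],[0,0,0],0.2],[[0,0,0],[0,0,0],0.2]]' | sed -n '2,3p'
python3 - <<'E'
from h import *
go(531,4,237,91.8)
E
```

```text
eef_pos: [427.1, 342.2, 230.0]
tool_rot: [-2.184, -2.258, 0.003]
at [427.1 342.2 230. ] yaw 91.9 w 74.6 F [-0.6  0.1  0.3] t 16.0 turn [-0.0012  0.0008  0.0012] shift [-3.413  0.932 -0.07 ]
```

View pics/crop1.png

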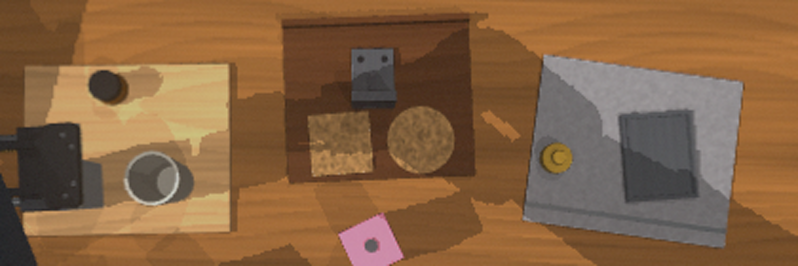

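```bash
python3 -m creep '[[[0,0,0],[-0.3,0.09,-0.03],0.1],[[0,0,0],[-0.42,0.12,-0.02],0.1],[[0,0,0],[-0.42,0.12,-0.02],0.1],[[0,0,0],[-0.42,0.12,0],0.1],[[0,0,0],[-0.42,0.12,0],0.1],[[0,0,0],[-0.42,0.12,0],0.1],[[0,0,0],[-0.42,0.12,0],0.1],[[0,0,0],[-0.42,0.12,0],0.1],[[0,0,0],[-0.17,0,0],0.1],[[0,0,0],[0,0,0],0.1]]' | sed -n '2p'
python3 - <<'E'
from h import *
go(531,4,237,91.8)
s=bot.state();p=optics.get_image('wrist');save(p,'w2')
p=optics.get_image('top');M=cam(p)
f=lambda c,z: onz(p,np.array(c)/1.9+[80,130]-[.25,.25],z,M)
a=f([(308,115),(371,111),(373,172),(310,177)],18);print('sq',a.round(1),a.mean(0),cv2.minAreaRect(a[:,:2].astype(np.float32)))
a=f([(388,140),(455,140),(421,106),(421,173)],18);print('rd',a.round(1),a.mean(0))
a=f([(619,114),(693,110),(697,196),(626,203)],13);print('seat',a.round(1),a.mean(0),cv2.minAreaRect(a[:,:2].astype(np.float32)))
E
```

```text
eef_pos: [531.0, 2.5, 237.3]
at [531.    2.5 237.3] yaw 91.4 w 83.9 F [ 1.   1.  -0.4] t 17.0 turn [-0.0009  0.     -0.0045] shift [0.015 0.001 0.003]
sq [[515.   79.7  18. ]
 [521.2   6.   18. ]
 [449.6   2.3  18. ]
 [442.4  75.7  18. ]] [482.06553026  40.95873776  18.        ] ((481.8105163574219, 40.888389587402344), (72.70796203613281, 76.11722564697266), 4.838307857513428)
rd [[487.5 -14.5  18. ]
 [489.1 -93.2  18. ]
 [528.4 -52.6  18. ]
 [449.5 -53.9  18. ]] [488.62440406 -53.55025603  18.        ]
seat [[ 524.2 -287.3   13. ]
 [ 530.6 -374.9   13. ]
 [ 429.  -379.6   13. ]
 [ 419.1 -296.    13. ]] [ 475.73382122 -334.46290433   13.        ] ((475.2693176269531, -335.42919921875), (105.37960052490234, 87.82128143310547), 4.727834701538086)
```

View pics/w2.png

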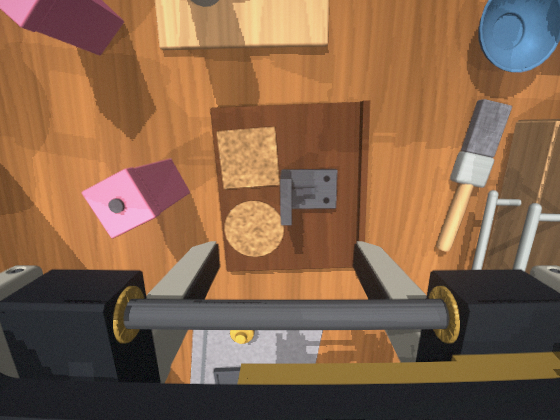

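The wrist view shows the block's upright at (286,200) with the foot running right to (337,190), both square to the image. The fingertips at (215,245) and (362,245) straddle it, so I'll descend and grip.

```bash
python3 -m creep '[[[0,0,0],[0.015,0,0.1],0.1],[[0,0,0],[0,0,0.35],0.1],[[0,0,0],[0,0,0.35],0.1],[[0,0,0],[0,0,0.35],0.1],[[0,0,0],[0,0,0.3],0.1],[[0,0,0],[0,0,0.12],0.1],[[0,0,0],[0,0,0.05],0.1],[[0,0,0],[0,0,0],0.1]]' | sed -n '2p;4p'
python3 -m creep '[[[0,0,0],[0,0,0],0.5],[[0,0,0],[0,0,0],0.8],[[0,0,0],[0,0,0],1],[[0,0,0],[0,0,0],1],[[0,0,0],[0,0,0],1],[[0,0,0],[0,0,0],1],[[0,0,0],[0,0,0],1],[[0,0,0],[0,0,0],1],[[0,0,0],[0,0,0],1],[[0,0,0],[0,0,0],1]]' 40
```

```text
eef_pos: [531.2, 6.5, 76.4]
contact_force: [-0.7, -0.3, 0.1]
t: 18.9
eef_pos: [530.9, 6.1, 76.1]
tool_rot: [-2.186, -2.256, 0.0]
contact_force: [-1.4, 0.5, 1.0]
gripper_width: 12.1
grip_force: 40.0
```

```bash
python3 -m creep '[[[0,0,0],[0,0,-0.05],1],[[0,0,0],[0,0,-0.15],1],[[0,0,0],[0,0,-0.25],1],[[0,0,0],[0,0,-0.25],1],[[0,0,0],[0,0,-0.2],1],[[0,0,0],[0,0,-0.1],1],[[0,0,0],[0,0,0],1]]' | sed -n '2p;4,5p'
python3 - <<'E'
from h import *
go(446.4,-335.6,176,95.3)
E
```

```text
eef_pos: [531.4, 6.0, 177.0]
contact_force: [0.0, -0.2, -3.6]
gripper_width: 12.0
at [531.4   6.  177. ] yaw 91.8 w 12.0 F [ 0.  -0.2 -3.6] t 19.6 turn [ 0.0011  0.0001 -0.039 ] shift [-3.323 -1.162  0.01 ]
```

```bash
python3 -m creep '[[[0,0,-0.02],[0,0,0],1],[[0,0,-0.019],[-0.15,-0.05,0],1],[[0,0,0],[-0.35,-0.12,0],1],[[0,0,0],[-0.36,-0.13,0],1],[[0,0,0],[-0.36,-0.13,0],1],[[0,0,0],[-0.36,-0.13,0],1],[[0,0,0],[-0.36,-0.13,0],1],[[0,0,0],[-0.36,-0.13,0],1],[[0,0,0],[-0.36,-0.13,0],1],[[0,0,0],[-0.36,-0.13,0],1],[[0,0,0],[-0.3,-0.08,0],1],[[0,0,0],[0,0,0],1]]' | sed -n '2p;4,5p'
python3 - <<'E'
from h import *
go(446.4,-335.6,176,95.3)
p=optics.get_image('wrist');save(p,'w3')
E
```

```text
eef_pos: [444.5, -337.9, 174.7]
contact_force: [-0.5, 1.0, -3.8]
gripper_width: 11.7
at [ 444.5 -337.9  174.7] yaw 95.1 w 11.7 F [-0.5  1.  -3.8] t 20.8 turn [-0.0008 -0.0002 -0.002 ] shift [ 0.022  0.021 -0.013]
```

View pics/w3.png

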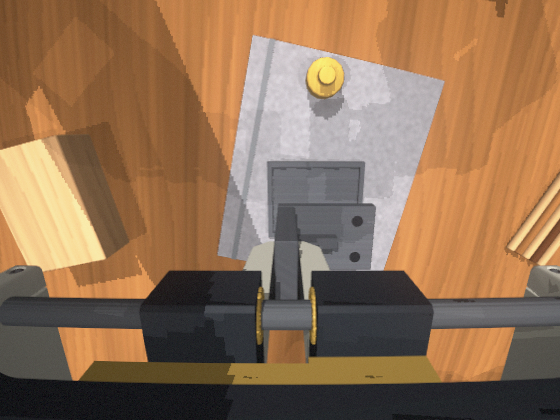

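The wrist view shows the seat's +y edge at (267–364,161), parallel to the foot's edge at (276–375,204), and the weight well clear at (325,77). I'll check the centre from that edge.

Run:
```python
from h import *
s=bot.state();p=optics.get_image('wrist');M=cam(p,s)
a=onz(p,[(267,161),(364,161)],13,M);d=(a[1]-a[0])/np.linalg.norm(a[1]-a[0]);print(a,np.linalg.norm(a[1]-a[0]),np.degrees(np.arctan2(d[1],d[0])))
print('centre',a.mean(0)+42*np.array([d[1],-d[0],0]))
b=onz(p,[(276,204),(375,205)],174.7-61.1+10,M);e=b[1]-b[0];print('foot edge',b,np.linalg.norm(e),np.degrees(np.arctan2(e[1],e[0])),'mid',b.mean(0))
```

```text
[[ 422.32077182 -294.68356417   13.        ]
 [ 524.75098567 -285.3095784    13.        ]] 102.85825352371367 5.22890551033989
centre [ 477.36354827 -331.8217903    13.        ]
foot edge [[ 436.9268679  -311.95994242  123.6       ]
 [ 506.97598243 -306.3647999   123.6       ]] 70.27221403796617 4.566779966929644 mid [ 471.95142516 -309.16237116  123.6       ]
```

```bash
python3 -m creep '[[[0,0,0],[0.021,0.028,0],1],[[0,0,0],[0,0,0.2],1],[[0,0,0],[0,0,0.25],1],[[0,0,0],[0,0,0.2],1],[[0,0,0],[0,0,0.15],1],[[0,0,0],[0,0,0.08],1],[[0,0,0],[0,0,0],1]]' | sed -n '2p;4,5p'
python3 -m creep '[[[0,0,0],[0,0,0.03],1],[[0,0,0],[0,0,0.02],1],[[0,0,0],[0,0,0.02],1],[[0,0,0],[0,0,0],1]]' | sed -n '2p;4,5p'
python3 - <<'E'
from h import *
go(447.1,-335.6,74,95.3)
E
```

```text
eef_pos: [448.3, -331.7, 87.3]
contact_force: [-0.6, 0.2, -4.1]
gripper_width: 11.9
eef_pos: [448.3, -332.8, 81.2]
contact_force: [1.1, 0.2, -3.3]
gripper_width: 11.6
at [ 448.3 -332.8   81.2] yaw 95.3 w 11.6 F [ 1.1  0.2 -3.3] t 22.0 turn [ 0.      0.0001 -0.0001] shift [-0.027 -0.015  0.072]
```

```bash
python3 -m creep '[[[0,0,0],[-0.025,-0.012,0.01],1],[[0,0,0],[0,0,0.02],1],[[0,0,0],[0,0,0.01],1],[[0,0,0],[0,0,0],1]]' | sed -n '2p;4,5p'
python3 -m creep '[[[0,0,0],[0,0,0.015],1],[[0,0,0],[0,0,0],1]]' | sed -n '2p;4,5p'
python3 -m creep '[[[0,0,0],[0,0,0.01],1],[[0,0,0],[0,0,0],1]]' | sed -n '2p;4,5p'
```

```text
eef_pos: [447.3, -335.3, 76.9]
contact_force: [-0.8, 0.2, -3.7]
gripper_width: 11.5
eef_pos: [447.3, -335.3, 75.5]
contact_force: [-0.1, -0.2, -4.0]
gripper_width: 11.7
eef_pos: [447.4, -335.4, 74.5]
contact_force: [-0.1, -0.5, -3.8]
gripper_width: 11.4
```

```bash
python3 -m creep '[[[0,0,0],[0,0,0.01],1],[[0,0,0],[0,0,0],1]]' | sed -n '2p;4,5p'
python3 -m creep '[[[0,0,0],[0,0,0.01],1],[[0,0,0],[0,0,0],1]]' | sed -n '2p;4,5p'
python3 -m creep '[[[0,0,0],[0,0,0.006],1],[[0,0,0],[0,0,0],1]]' | sed -n '2p;4,5p'
```

```text
eef_pos: [447.4, -335.4, 73.5]
contact_force: [0.0, 0.2, -3.4]
gripper_width: 11.9
eef_pos: [447.3, -335.4, 72.5]
contact_force: [-0.5, -0.4, -3.1]
gripper_width: 12.0
eef_pos: [447.4, -335.4, 72.1]
contact_force: [-0.6, 0.4, -2.8]
gripper_width: 11.6
```

```bash
python3 -m creep '[[[0,0,0],[0,0,0.006],1],[[0,0,0],[0,0,0],1]]' | sed -n '2p;4,5p'
python3 -m creep '[[[0,0,0],[0,0,0.006],1],[[0,0,0],[0,0,0],1]]' | sed -n '2p;4,5p'
python3 -m creep '[[[0,0,0],[0,0,0.006],1],[[0,0,0],[0,0,0],1]]' | sed -n '2p;4,5p'
```

```text
eef_pos: [447.4, -335.5, 72.1]
contact_force: [-3.7, 1.9, 5.1]
gripper_width: 11.6
eef_pos: [447.4, -335.5, 72.1]
contact_force: [-6.4, 4.1, 13.3]
gripper_width: 11.4
eef_pos: [447.4, -335.5, 72.1]
contact_force: [-8.5, 5.6, 21.3]
gripper_width: 11.8
```

```bash
python3 -m creep '[[[0,0,0],[0,0,-0.016],1],[[0,0,0],[0,0,0],1],[[0,0,0],[0,0,0],0.6],[[0,0,0],[0,0,0],0.5],[[0,0,0],[0,0,0],0.5],[[0,0,0],[0,0,0],0.5]]' 
python3 -m creep '[[[0,0,0],[0,0,-0.1],0.5],[[0,0,0],[0,0,-0.3],0.5],[[0,0,0],[0,0,-0.3],0.5],[[0,0,0],[0,0,-0.3],0.5],[[0,0,0],[0,0,-0.2],0.6],[[0,0,0],[0,0,0],1],[[0,0,0],[0,0,0],1],[[0,0,0],[0,0,0],1]]' | sed -n '2p;4,5p'
python3 - <<'E'
from h import *
s=bot.state();p=optics.get_image('wrist');save(p,'w4');M=cam(p,s);np.save('M4.npy',M)
p=optics.get_image('scene'); X=cloud(p,cam(p)); 
for n,z0,z1 in(('top',70,95),('foot',18,25)):
    m=(abs(X[...,0]-475)<70)&(abs(X[...,1]+335)<50)&(X[...,2]>z0)&(X[...,2]<z1);P=X[m];print(n,len(P),P.mean(0).round(1) if len(P) else '')
go(447.4,-335.5,100,95.3)
E
```

```text
t: 24.6
eef_pos: [447.4, -335.4, 71.8]
tool_rot: [2.116, 2.322, 0.0]
contact_force: [-0.4, -0.3, -0.4]
gripper_width: 39.0
grip_force: 0.0
eef_pos: [446.9, -335.0, 190.7]
contact_force: [0.2, 0.4, 0.6]
gripper_width: 19.2
top 245 [ 449.4 -337.8   83.2]
foot 531 [ 483.2 -334.7   21.9]
at [ 447.  -335.1  190.7] yaw 95.3 w 11.3 F [ 0.5  0.  -0.7] t 25.5 turn [-0.0008 -0.0009 -0.    ] shift [-0.004  0.003  0.907]
```

View pics/w4.png

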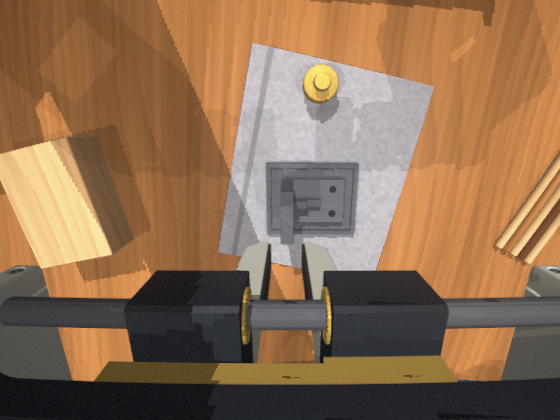

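The wrist view shows the block seated inside the rim (foot 282–345, 178–226 within 271–354, 166–232), square, with the fingers closing directly above the upright at (288,210). Now the press.

```bash
python3 -m creep '[[[0,0,0],[0,0,0.15],1],[[0,0,0],[0,0,0.25],1],[[0,0,0],[0,0,0.2],1],[[0,0,0],[0,0,0.12],1],[[0,0,0],[0,0,0.08],1],[[0,0,0],[0,0,0],1],[[0,0,0],[0,0,0],1]]' | sed -n '2p;4,5p'
python3 -m creep '[[[0,0,0],[0,0,0.02],1],[[0,0,0],[0,0,0],1]]' | sed -n '2p;4,5p'
python3 -m creep '[[[0,0,0],[0,0,0.01],1],[[0,0,0],[0,0,0],1]]' | sed -n '2p;4,5p'
```

```text
eef_pos: [447.7, -335.7, 112.3]
contact_force: [0.5, 0.3, 0.1]
gripper_width: 0.6
eef_pos: [447.6, -335.5, 110.2]
contact_force: [0.3, 1.0, 0.1]
gripper_width: 0.1
eef_pos: [447.4, -335.4, 108.9]
contact_force: [-0.5, 0.2, -0.6]
gripper_width: 0.3
```

```bash
for i in 1; do :; done; python3 -m creep '[[[0,0,0],[0,0,0.01],1],[[0,0,0],[0,0,0],1]]' | sed -n '2p;4p'
python3 -m creep '[[[0,0,0],[0,0,0.01],1],[[0,0,0],[0,0,0],1]]' | sed -n '2p;4p'
python3 -m creep '[[[0,0,0],[0,0,0.006],1],[[0,0,0],[0,0,0],1]]' | sed -n '2p;4p'
python3 -m creep '[[[0,0,0],[0,0,0.005],1],[[0,0,0],[0,0,0],1]]' | sed -n '2p;4p'
```

```text
eef_pos: [447.4, -335.4, 107.8]
contact_force: [-0.1, 0.3, -0.3]
eef_pos: [447.3, -335.4, 106.7]
contact_force: [0.4, -0.0, -0.4]
eef_pos: [447.4, -335.5, 106.3]
contact_force: [0.0, 1.0, 2.6]
eef_pos: [447.4, -335.5, 106.3]
contact_force: [-2.3, 2.6, 8.4]
```

```bash
python3 -m creep '[[[0,0,0],[0,0,0],1],[[0,0,0],[0,0,-0.05],1],[[0,0,0],[0,0,-0.3],1],[[0,0,0],[0,0,-0.4],0.2],[[0,0,0],[0,0,-0.4],0.2],[[0,0,0],[0,0,-0.3],0.2],[[0,0,0],[0,0,0],0.2]]' 20 | sed -n '2p;4,5p'
python3 -m creep '[[[0,0,0.09],[0,0,0],0.2],[[0,0,0.09],[0,0,0],0.2],[[0,0,0.09],[0,0,0],0.2],[[0,0,0.09],[0,0,0],0.2],[[0,0,0.09],[0,0,0],0.2],[[0,0,0.09],[0,0,0],0.2],[[0,0,0.09],[0,0,0],0.2],[[0,0,0.09],[0,0,0],0.2],[[0,0,0.09],[0,0,0],0.2],[[0,0,0.09],[0,0,0],0.2],[[0,0,0.09],[0,0,0],0.2],[[0,0,0],[0,0,0],0.2]]' | sed -n '2p'
python3 - <<'E'
from h import *
s=bot.state();p=optics.get_image('wrist');M=cam(p,s);save(p,'w5')
go(433.9,232.4,250,5)
E
```

```text
eef_pos: [448.6, -336.4, 255.1]
contact_force: [0.8, -0.3, -0.7]
gripper_width: 27.8
eef_pos: [447.2, -335.2, 250.0]
at [ 447.2 -335.2  250.1] yaw 6.4 w 74.2 F [-0.6 -0.3 -0.3] t 29.4 turn [-0.0005  0.0004  0.0152] shift [ 3.620e-01 -5.666e+00  1.000e-03]
```

View pics/w5.png

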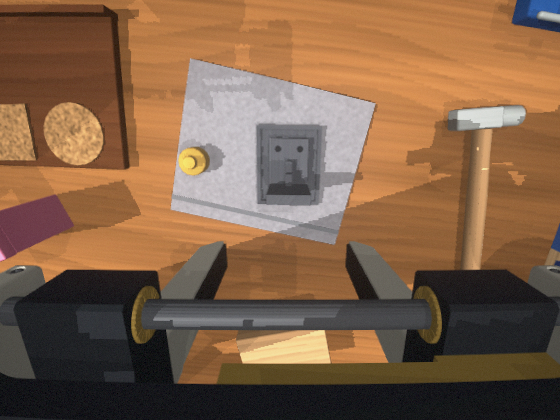

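The block stands square and centred in the seat at (290,163), and the weight is unmoved at (193,160). I'll go back for the pot.

```bash
python3 -m creep '[[[0,0,0.015],[0.026,-0.2,0],0.2],[[0,0,0],[0.026,-0.4,0],0.2],[[0,0,0],[0.026,-0.4,0],0.2],[[0,0,0],[0.026,-0.4,0],0.2],[[0,0,0],[0.026,-0.4,0],0.2],[[0,0,0],[0.026,-0.4,0],0.2],[[0,0,0],[0.026,-0.4,0],0.2],[[0,0,0],[0.026,-0.4,0],0.2],[[0,0,0],[0.026,-0.4,0],0.2],[[0,0,0],[0.026,-0.4,0],0.2],[[0,0,0],[0.026,-0.4,0],0.2]]' | sed -n '2p'
python3 -m creep '[[[0,0,0],[0.026,-0.4,0],0.2],[[0,0,0],[0.026,-0.4,0],0.2],[[0,0,0],[0.026,-0.4,0],0.2],[[0,0,0],[0,-0.2,0],0.2],[[0,0,0],[0,-0.05,0],0.2],[[0,0,0],[0,0,0],0.2]]' | sed -n '2p'
python3 - <<'E'
from h import *
go(433.9,232.4,91,5)
s=bot.state();p=optics.get_image('wrist');M=cam(p,s);save(p,'w6')
E
```

```text
eef_pos: [439.5, 87.1, 250.6]
eef_pos: [435.2, 230.7, 250.4]
at [435.2 230.7 250.4] yaw 5.1 w 74.5 F [-0.8 -0.2  0.1] t 31.1 turn [0.0002 0.0003 0.0006] shift [-0.012 -0.018  1.594]
```

View pics/w6.png

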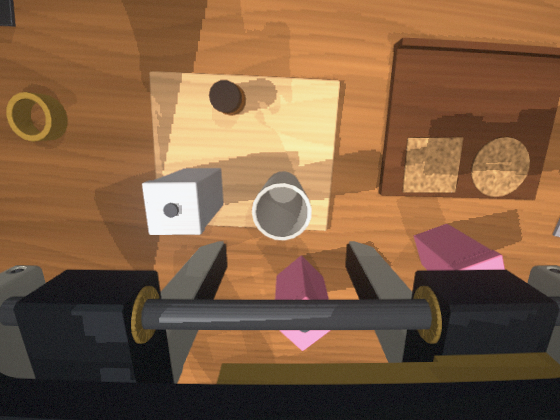

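The pot stands between the fingers (rim centre (282,211)), the tin is at (172,209), the jar at (226,97), and both pads are free.

```bash
python3 -m creep '[[[0,0,0],[-0.012,-0.018,0.1],0.2],[[0,0,0],[0,0,0.35],0.2],[[0,0,0],[0,0,0.4],0.2],[[0,0,0],[0,0,0.35],0.2],[[0,0,0],[0,0,0.25],0.2],[[0,0,0],[0,0,0.13],0.2],[[0,0,0],[0,0,0],0.2]]' | sed -n '2p;4p'
python3 -m creep '[[[0,0,0],[0,0,0],0.6],[[0,0,0],[0,0,0],0.6],[[0,0,0],[0,0,0],0.6],[[0,0,0],[0,0,0],0.6],[[0,0,0],[0,0,0],0.6],[[0,0,0],[0,0,0],0.6]]' 20
python3 -m creep '[[[0,0,0],[0,0,-0.1],0.6],[[0,0,0],[0,0,-0.2],0.6],[[0,0,0],[0,0,-0.35],0.6],[[0,0,0],[0,0,-0.35],0.6],[[0,0,0],[0,0,-0.4],0.6],[[0,0,0],[0,0,-0.1],0.6],[[0,0,0],[0,0,0],0.6]]' | sed -n '2p;4,5p'
python3 - <<'E'
from h import *
go(490,-53,240,5)
E
```

```text
eef_pos: [433.4, 231.5, 91.4]
contact_force: [-0.1, -0.3, -0.2]
t: 32.4
eef_pos: [434.8, 232.8, 93.8]
tool_rot: [-3.138, -0.133, -0.004]
contact_force: [-1.1, 0.9, 7.7]
gripper_width: 56.1
grip_force: 20.0
eef_pos: [434.3, 232.4, 243.9]
contact_force: [-1.0, 0.2, -3.3]
gripper_width: 55.9
at [434.3 232.4 243.9] yaw 4.9 w 55.9 F [-1.   0.2 -3.3] t 33.1 turn [-0.0005 -0.0015 -0.0016] shift [0.306 2.892 0.039]
```

```bash
python3 -m creep '[[[0,0,0],[0.034,0.25,0],0.6],[[0,0,0],[0.034,0.33,0],0.6],[[0,0,0],[0.034,0.33,0],0.6],[[0,0,0],[0.034,0.33,0],0.6],[[0,0,0],[0.034,0.33,0],0.6],[[0,0,0],[0.034,0.33,0],0.6],[[0,0,0],[0.034,0.33,0],0.6],[[0,0,0],[0.034,0.33,0],0.6],[[0,0,0],[0.034,0.25,0],0.6],[[0,0,0],[0,0.08,0],0.6],[[0,0,0],[0,0,0],0.6]]' |sed -n 2p
python3 -m creep '[[[0,0,0],[0,0,0.2],0.6],[[0,0,0],[0,0,0.35],0.6],[[0,0,0],[0,0,0.35],0.6],[[0,0,0],[0,0,0.25],0.6],[[0,0,0],[0,0,0.12],0.6],[[0,0,0],[0,0,0.06],0.6],[[0,0,0],[0,0,0],0.6],[[0,0,0],[0,0,0],0.6]]' | sed -n '2p;4p'
python3 - <<'E'
from h import *
go(490,-53,100,5)
E
```

```text
eef_pos: [488.3, -53.4, 241.2]
eef_pos: [489.5, -52.9, 110.7]
contact_force: [0.0, -0.4, -2.6]
at [489.5 -52.9 110.7] yaw 4.9 w 55.9 F [ 0.  -0.4 -2.6] t 35.0 turn [ 0.0002 -0.0009 -0.0015] shift [0.004 0.001 0.107]
```

```bash
python3 -m creep '[[[0,0,0],[0.005,0,0.03],0.6],[[0,0,0],[0,0,0.03],0.6],[[0,0,0],[0,0,0.01],0.6],[[0,0,0],[0,0,0],0.6]]' | sed -n '2p;4p'
python3 -m creep '[[[0,0,0],[0,0,0.01],0.6],[[0,0,0],[0,0,0],0.6]]' | sed -n '2p;4p'
python3 -m creep '[[[0,0,0],[0,0,0.01],0.6],[[0,0,0],[0,0,0],0.6]]' | sed -n '2p;4p'
python3 -m creep '[[[0,0,0],[0,0,0.01],0.6],[[0,0,0],[0,0,0],0.6]]' | sed -n '2p;4p'
```

```text
eef_pos: [489.4, -53.0, 102.7]
contact_force: [0.4, -0.1, -2.6]
eef_pos: [489.7, -53.0, 101.9]
contact_force: [0.2, -0.1, -0.8]
eef_pos: [490.4, -53.0, 101.7]
contact_force: [-1.0, 2.3, 9.9]
eef_pos: [491.1, -53.0, 101.7]
contact_force: [-1.6, 3.7, 19.4]
```

```bash
python3 -m creep '[[[0,0,0],[0,0,-0.02],0.6],[[0,0,0],[0,0,0],0.6],[[0,0,0],[0,0,0],0.35],[[0,0,0],[0,0,0],0.2],[[0,0,0],[0,0,0],0.2],[[0,0,0],[0,0,0],0.2]]'  | sed -n '2p;4,6p'
python3 -m creep '[[[0,0,0],[0,0,-0.1],0.2],[[0,0,0],[0,0,-0.3],0.2],[[0,0,0],[0,0,-0.4],0.2],[[0,0,0],[0,0,-0.4],0.2],[[0,0,0],[0,0,-0.3],0.2],[[0,0,0],[0,0,0],0.2]]' | sed -n 2p
python3 - <<'E'
from h import *
go(428,342.5,250,4.8)
s=bot.state();p=optics.get_image('wrist');M=cam(p,s);save(p,'w7')
E
```

```text
eef_pos: [489.5, -53.0, 101.7]
contact_force: [0.4, 0.2, -1.0]
gripper_width: 73.9
grip_force: 0.0
eef_pos: [491.1, -53.3, 256.4]
at [491.1 -53.3 256.4] yaw 4.9 w 74.3 F [-0.   0.3 -0.7] t 37.2 turn [ 0.0014 -0.0046  0.0006] shift [-0.297 -3.997  0.064]
```

View pics/w7.png

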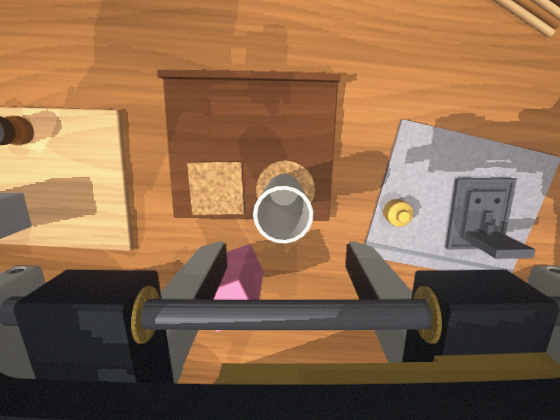

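The pot is upright on its pad again (rim centre (283,214)), the square pad is bare at (216,188), and the block sits in the seat at (482,215). I'll fetch the tin.

```bash
python3 - <<'E'
from h import *
s=bot.state();p=optics.get_image('wrist');M=cam(p,s)
a=onz(p,[(188,163),(242,161),(244,213),(188,216)],18,M);print(a.round(1),a.mean(0),cv2.minAreaRect(a[:,:2].astype(np.float32)))
a=onz(p,[(253,214),(313,214),(283,185),(283,243)],138,M);print('pot',a.mean(0))
E
python3 -m creep '[[[0,0,0],[-0.03,-0.25,0],0.2],[[0,0,0],[-0.03,-0.4,0],0.2],[[0,0,0],[-0.03,-0.4,0],0.2],[[0,0,0],[-0.03,-0.4,0],0.2],[[0,0,0],[-0.03,-0.4,0],0.2],[[0,0,0],[-0.03,-0.4,0],0.2],[[0,0,0],[-0.03,-0.4,0],0.2],[[0,0,0],[-0.03,-0.4,0],0.2],[[0,0,0],[-0.03,-0.4,0],0.2],[[0,0,0],[-0.02,-0.4,0],0.2],[[0,0,0],[0,-0.14,0],0.2],[[0,0,0],[0,0,0],0.2]]' |sed -n 2p
python3 - <<'E'
from h import *
go(428,342.5,81.5,4.8)
E
```

```text
[[514.4  78.6  18. ]
 [522.8   7.5  18. ]
 [452.    1.6  18. ]
 [441.1  78.9  18. ]] [482.57234938  41.65272312  18.        ] ((481.9581604003906, 43.21109390258789), (72.68978881835938, 80.48212432861328), 6.753881454467773)
pot [489.40155712 -50.25153345 138.        ]
eef_pos: [426.2, 343.0, 250.4]
at [426.2 343.  250.4] yaw 5.0 w 74.1 F [ 0.4 -0.6 -0.1] t 38.5 turn [0.0007 0.0012 0.002 ] shift [0.018 0.007 1.689]
```

```bash
python3 -m creep '[[[0,0,0.002],[0.018,0.005,0.1],0.2],[[0,0,0],[0,0,0.35],0.2],[[0,0,0],[0,0,0.4],0.2],[[0,0,0],[0,0,0.4],0.2],[[0,0,0],[0,0,0.3],0.2],[[0,0,0],[0,0,0.13],0.2],[[0,0,0],[0,0,0],0.2]]' | sed -n '2p;4p'
python3 -m creep '[[[0,0,0],[0,0,0],0.6],[[0,0,0],[0,0,0],0.6],[[0,0,0],[0,0,0],0.6],[[0,0,0],[0,0,0],0.6],[[0,0,0],[0,0,0],0.6],[[0,0,0],[0,0,0],0.6]]' 20
python3 -m creep '[[[0,0,0],[0,0,-0.1],0.6],[[0,0,0],[0,0,-0.2],0.6],[[0,0,0],[0,0,-0.35],0.6],[[0,0,0],[0,0,-0.4],0.6],[[0,0,0],[0,0,-0.4],0.6],[[0,0,0],[0,0,-0.15],0.6],[[0,0,0],[0,0,0],0.6]]' | sed -n '2p;4,5p'
python3 - <<'E'
from h import *
go(482,42,240,4.8)
E
```

```text
eef_pos: [428.3, 340.2, 82.3]
contact_force: [0.3, -0.9, 0.7]
t: 39.8
eef_pos: [429.3, 342.3, 84.9]
tool_rot: [-3.138, -0.128, -0.003]
contact_force: [-0.1, -0.5, 7.2]
gripper_width: 54.0
grip_force: 20.0
eef_pos: [429.3, 342.2, 246.4]
contact_force: [0.4, 0.7, -3.0]
gripper_width: 53.6
at [429.3 342.2 246.4] yaw 4.7 w 53.6 F [ 0.4  0.7 -3. ] t 40.5 turn [-0.0014 -0.0024 -0.0014] shift [0.274 3.036 0.064]
```

```bash
python3 -m creep '[[[0,0,0],[0.03,0.25,0],0.6],[[0,0,0],[0.035,0.34,0],0.6],[[0,0,0],[0.035,0.34,0],0.6],[[0,0,0],[0.035,0.34,0],0.6],[[0,0,0],[0.035,0.34,0],0.6],[[0,0,0],[0.035,0.34,0],0.6],[[0,0,0],[0.035,0.34,0],0.6],[[0,0,0],[0.035,0.34,0],0.6],[[0,0,0],[0.025,0.29,0],0.6],[[0,0,0],[0,0.12,0],0.6],[[0,0,0],[0,0,0],0.6]]' |sed -n 2p
python3 -m creep '[[[0,0,0],[0,0,0.2],0.6],[[0,0,0],[0,0,0.35],0.6],[[0,0,0],[0,0,0.35],0.6],[[0,0,0],[0,0,0.3],0.6],[[0,0,0],[0,0,0.15],0.6],[[0,0,0],[0,0,0.07],0.6],[[0,0,0],[0,0,0],0.6],[[0,0,0],[0,0,0],0.6]]' | sed -n '2p;4p'
python3 - <<'E'
from h import *
go(484.5,41.7,93,4.8)
E
```

```text
eef_pos: [482.9, 40.4, 242.8]
eef_pos: [483.7, 41.7, 102.4]
contact_force: [1.2, -0.7, -1.8]
at [483.7  41.7 102.4] yaw 4.7 w 53.7 F [ 1.2 -0.7 -1.8] t 42.4 turn [ 0.     -0.0006 -0.0011] shift [0.008 0.001 0.094]
```

```bash
python3 -m creep '[[[0,0,0],[0.008,0,0.03],0.6],[[0,0,0],[0,0,0.03],0.6],[[0,0,0],[0,0,0.02],0.6],[[0,0,0],[0,0,0],0.6]]' | sed -n '2p;4p'
python3 -m creep '[[[0,0,0],[0,0,0.01],0.6],[[0,0,0],[0,0,0],0.6]]' | sed -n '2p;4p'
python3 -m creep '[[[0,0,0],[0,0,0.01],0.6],[[0,0,0],[0,0,0],0.6]]' | sed -n '2p;4p'
```

```text
eef_pos: [484.0, 41.3, 93.6]
contact_force: [-0.8, -0.9, -3.2]
eef_pos: [484.3, 41.3, 92.9]
contact_force: [-1.1, 0.1, 1.0]
eef_pos: [484.9, 41.4, 92.9]
contact_force: [-2.7, 2.6, 14.0]
```

Contact came at the expected height. I'll ease off, release, withdraw and inspect.

```bash
python3 -m creep '[[[0,0,0],[0,0,-0.012],0.6],[[0,0,0],[0,0,0],0.6],[[0,0,0],[0,0,0],0.35],[[0,0,0],[0,0,0],0.2],[[0,0,0],[0,0,0],0.2],[[0,0,0],[0,0,0],0.2]]'  | sed -n '2p;4,6p'
python3 -m creep '[[[0,0,0],[0,0,-0.1],0.2],[[0,0,0],[0,0,-0.3],0.2],[[0,0,0],[0,0,-0.4],0.2],[[0,0,0],[0,0,-0.4],0.2],[[0,0,0],[0,0,-0.4],0.2],[[0,0,0],[-0.4,0,-0.1],0.2],[[0,0,0],[-0.4,0,0],0.2],[[0,0,0],[-0.4,0,0],0.2],[[0,0,0],[0,0,0],0.2]]' | sed -n 2p
python3 - <<'E'
from h import *
p=optics.get_image('top');c=p['frame'][130:260,210:490,::-1]; cv2.imwrite('pics/fin.png',cv2.resize(c,None,fx=2.8,fy=2.8,interpolation=cv2.INTER_CUBIC))
E
```

```text
eef_pos: [484.2, 41.3, 92.9]
contact_force: [-0.1, 0.7, 0.2]
gripper_width: 73.7
grip_force: 0.0
eef_pos: [361.0, 31.5, 263.4]
```

View pics/fin.png

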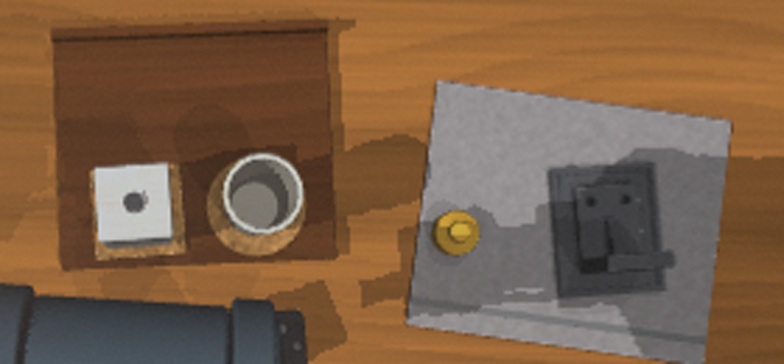

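The final top crop shows the tin (133,203) and pot (263,194) back on their pads, the block in the seat at (606,230), and the weight at (457,232).

Run:
```python
from h import *
p=optics.get_image('top');M=cam(p)
f=lambda c,z: onz(p,np.array(c)/2.8+[210,130]-[.3,.3],z,M)
a=f([(93,167),(170,163),(172,239),(98,243)],133);print('tin',a.mean(0),cv2.minAreaRect(a[:,:2].astype(np.float32)),'pad 482,41.3 yaw 5')
a=f([(223,194),(303,194),(263,153),(263,236)],138);print('pot',a.mean(0),'pad 490,-53')
a=f([(577,186),(643,183)],21);print('foot far',a,a.mean(0)); a=f([(548,169),(655,163),(664,290),(559,299)],14);print('seat',a.mean(0))
st()
```

```text
tin [479.75121023  41.49449069 133.        ] ((479.7542724609375, 41.32899475097656), (54.447914123535156, 55.02354049682617), 4.178322792053223) pad 482,41.3 yaw 5
pot [487.41607191 -50.71203062 138.        ] pad 490,-53
foot far [[ 509.4272388  -308.11056205   21.        ]
 [ 512.85776099 -360.70355577   21.        ]] [ 511.1424999  -334.40705891   21.        ]
seat [ 475.18886466 -333.81072038   14.        ]
at [364.5  31.5 263.9] yaw 4.7 w 74.7 F [-0.2  0.4 -1.1] t 44.8 turn [ 0.0001 -0.0013  0.0518] shift [-3.645  0.315  2.639]
```

```bash
python3 -c "
from plant import bot
print(bot.hand_in())"
```

```text
the job is handed in; nothing more can be done
None
```

I handed the job in at about 45 s of the 134 s allowed; no verdict came back. The pot and tin are back on their pads to within about 4 mm, and the angle block is flat and centred in the seat to within about 5 mm. It was pressed at about 8 N without rocking, and the jar and brass weight looked undisturbed.

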